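# Lock the hold-down strap of a board fixture with a quarter-turn thumbscrew

## Task

Swing the hold-down strap over the circuit board until its hole lines up with the hole in the fixture's receiver block, put the parked thumbscrew down through both, and turn it a quarter turn clockwise until it is locked and holds the strap down. Its cross pin only enters when it meets the slot inside the receiver, so feel for the slot with a light push, never forcing the screw, and leave the board lying in its nest.

Things in the scene. Friction and masses are not known exactly. Their poses are not given: they have to be found in the camera images.
- fixture: board fixture bolted to the bench: grey metal plate 150 mm (x) by 240 mm (y), 12 mm thick; origin at the middle of its underside, z up. On it, at x = 0: the strap's pivot post at y = +80 mm, the circuit board in its nest at y = +25.5 mm, the receiver block (52 mm square, top 32 mm above the bench) at y = -40 mm
- receiver_hole (a point): centre of the 36 mm round opening in the receiver block's top, 32 mm above the bench; axes as the fixture. In it, 3.5 mm lower, lies the top of a round steel insert with a slot 22.5 by 7 mm across a middle opening 10.6 mm wide. The insert floats up to 1.5 mm sideways; its slot is turned 0.2 to 1.5 rad counter-clockwise (from above) from the fixture's x: neither is measured
- receptacle (a joint): height of the spring-mounted insert against its free position, m: 0 free, +0.0013 to +0.002 when the locked thumbscrew draws it up, negative when pushed down (2.5 N per mm; more than 4 mm bends it). Cams under its slot: the pin, fully down, turns only clockwise seen from above, 90 to 98 degrees to a stop, and stays locked there; the other way is blocked after some degrees
- strap_swing (a joint): angle of the hold-down strap about its pivot post, rad: 0 when it lies along the fixture's -y axis with its hole in line with the receiver, positive when swung out towards the fixture's +x; turns with slight friction (about 1 N at the knob)
- strap_hole (a point): centre of the strap's 24 mm round hole at its upper face, 38.5 mm above the bench; 120 mm from the pivot; y points to the pivot. Strap 6 mm thick, 24 to 47 mm wide. It turns on the pivot in a slot, so it also slides up to 7 mm either way along its length (1 N friction) and stays where it is left
- strap_knob (a point): centre (half-way up) of the strap's black round knob, 19 mm across and 26 mm tall, standing on the strap 56 mm beyond the hole as seen from the pivot; its centre is 55 mm above the bench. y points along the strap to the pivot
- parking_block: grey metal block 52 mm (x) by 100 mm (y), 28 mm tall, fixed to the bench; origin at the middle of its underside. A 24 mm hole through it at y = -18 mm holds the parked thumbscrew; three small pins stand at its +y end
- screw_grip (a point): centre of the thumbscrew's black wing, the part to grip: 30 mm long (its x), 11 mm thick (its y), 22 mm tall; x and the wing run along the cross pin, z up. Below the wing comes a round steel flange, 34 mm across and 6 mm thick, whose underside lies 17 mm below this point
- screw_seat (a point): centre of the underside of the thumbscrew's flange; axes as screw_grip. Below it: shoulder 21 mm across for 4.5 mm, tapering to a 9 mm stem at 7 mm; square cross pin 4 mm thick, 20 mm long, its middle 15.5 mm below; tapered nose ending 22 mm below, 5 mm across. Fully home the flange rests on the strap; with the pin just standing on the insert beside the slot it is 7.5 mm higher
- board_mid (a point): middle of the circuit board, 50 by 70 mm, lying loose in its nest under the strap's path, 14 mm above the bench
Mind the look-alikes: they are no part of the job. Leave any green or purple look-alike of the part that bears screw_grip alone.

How it is judged:
On the way, in this order (a step that is already met when the one before it is completed fails the run):
1. the strap lies over the board with its hole in line with the receiver hole, within 4 mm (horizontal distance between strap_hole and receiver_hole below 0.004 m), for 0.2 s.
2. the thumbscrew has gone down through strap and receptacle: its flange within 2 mm of the strap's face (z of screw_seat in the frame of strap_hole below 0.002 m and horizontal distance between screw_seat and receiver_hole below 0.006 m), for 0.1 s.
At the end, for the whole second after the job is handed in: The thumbscrew stands upright within 6 mm of the receiver hole's axis, its flange within 1.5 mm of the strap's face, locked so that it holds the receptacle up by more than 0.9 mm; the strap's hole is within 6 mm of the receiver hole's axis and the board lies in its nest (value of joint receptacle above 0.0009 m and z of screw_seat in the frame of strap_hole below 0.0015 m and horizontal distance between each of screw_seat, strap_hole and receiver_hole below 0.006 m and angle between screw_seat's own z axis and vertical below 0.08 rad and horizontal distance between board_mid and fixture below 0.031 m); the robot touches nothing.
It fails at once if the thumbscrew is forced: its pin pushes the spring-mounted insert down by more than 4 mm (over 10 N) (value of joint receptacle below -0.004 m).
It fails at once if the board is knocked out of its nest (moved more than 6 mm) (distance of board_mid from where it was at the start of the episode above 0.006 m).
It also fails if it takes over 72 s, if anything falls off the work surface, if the arm or the gripper's body presses on something with over 40 N, if the wrist force passes 120 N, or if a joint passes its speed limit or range.

## Robot

A 7-joint arm with a two-finger parallel gripper is mounted at the origin on a cart in front of the work surface, level with it; the furniture and walls round the work are solid. World frame = base frame: x ahead of the robot, y to its left, z up, the work surface at z = 0. Lengths are in m, angles in rad, forces in N, time in s.
With the tool pointing down it reaches from about 0.4 to 0.9 m from the base axis. Payload 5.5 kg.
Tool frame: the origin (TCP) lies midway between the tips of the shut fingers; the grasp point (between the pads) lies 19 mm behind it; x points along the fingers, y is the direction in which the jaws open and shut, and the axes are right-handed (so a half turn about x gives the same grasp; the last joint's range is limited). The gripper opens to 85 mm and grips with 20 to 120 N. Pads are 22 mm wide; open, the fingers measure 114 mm over their backs; the gripper's body (76 mm by 85 mm) begins 54 mm behind the grasp point. The pads swing forward as they close: fully open they stand 13 mm farther back than shut.
Start: joints at [1.51, 0.501, -0.427, 1.55, 0.221, 1.138, -0.21], TCP at [0.207, -0.616, 0.231] pointing down, gripper open.
Joint ranges: [-2.88, 2.88], [-0.31, 2.03], [-1.54, 1.56], [0.2, 2.42], [-1.41, 4.55], [0.19, 2.02], [-2.57, 2.57]. Speed limits (rad/s): [2.57, 2.57, 3.14, 3.14, 3.14, 3.14, 3.14].

## Interface

Orientations are given as a unit quaternion [x, y, z, w].
In Python, from station import manip gives the robot as it stands. The module is installed in compiled form; this text tells all that it offers.
- The arm moves only by the tool play_rows, never from a script. Its argument "deltas" is one flat list of numbers, 7 for each row, row after row: the shift along the tool's x, y, z in mm, then the turn, a rotation vector about the tool's x, y, z in degrees, then the opening, from 0 (shut) to 1 (fully open). In form: [dx, dy, dz, wx, wy, wz, grip, dx, dy, dz, wx, wy, wz, grip, ...]. A call has 1 to 10 rows; each row is the pose to reach, as a shift and turn from the pose measured when the call began, along the tool's axes at that moment; what a row does not reach only later rows make up. A row lasts 1/8 s, in which the tool goes at most 62.5 mm and 10.7 degrees, less where a joint would pass 70% of its speed; a pose out of reach is approached as far as the arm can. A call with a gripper value outside its range is refused whole. The fingers move at their own pace and stop on an object; the grip force is fixed at half the most. Time passes only in rows, so rows that repeat a pose let the fingers close. It gives the time, the measured TCP pose, the force and the opening at its end, in the units of the state.
- manip.read_state(): the state, without advancing time (a new reading comes with each control period).
- manip.camera(name): name is "scene" or "top" or "wrist"; returns a dict with "pixels" (420x560x3 uint8, red, green, blue), "fx", "fy", "cx", "cy" (pixels), "cam_to_world" (4x4, takes a point from camera to world coordinates); the wrist camera has in their place "tool_from_camera" (4x4, takes a point from camera to tool coordinates, whose origin is the TCP and whose axes are the tool frame's). Camera axes: x right, y up, looking along -z (the intrinsics and any distortion apply to the point x, -y, -z); pixel columns grow to the right and rows downward; lengths in m; the calibration is good to about 2 mm. A picture is of the moment at which its call begins: read the wrist's pose just before it. There is no depth.
- manip.finish_job(): hands the job in, once; it reports no verdict.
Trained networks look in a picture, given as the dict that the camera call returned (one of the last four; its "shot" number tells which), for a name from the list of things; names that differ only in an ending like _2 or _b are one class to them, and where a whole thing is asked for, a point or a joint stands for the part that bears it (a point fixed in the world has none). Each returns a list of dicts, best first, with "conf" (0 to 1); they miss things now and then, are a little off and sometimes report something else, mostly with a low value. They report only what shows in the picture. A call takes as long as a camera call. They do not tell look-alikes from the thing itself.
- manip.search_frame(picture, label): "centre" ([x, y, z] in m, in world coordinates, good to about 4 mm: the middle of the surface that is visible of it).
- manip.cut_out(picture, label): "region" (420x560 bool, what is visible of it).
The state is a dict: "t": time; "joint_positions": joint angles; "joint_velocities": joint speeds; "tau": joint torques, N m; "ee_pos": TCP position; "orientation": TCP orientation; "ft_force": force on the tool from outside, world axes, zero at the start; "torque": the same for the moment, N m; "width": finger opening in m.
Only numpy, scipy, OpenCV 4.12 (cv2) and the standard library are available. Lean on these libraries where they do the work, as an engineer would, in place of code of your own. Each camera call takes 0.05 s, during which the arm holds its last target. There are 200 camera calls.

## Working session

There is one attempt and no reset: what is moved stays moved. The work goes in short steps, Python scripts to look and compute and a tool call to move; the robot and the scene stay as the last step left them, time stands still between calls to the robot, and variables do not carry over. Pictures are saved under pics/ and viewed, about 8 in all and at most 12, crops included, and the job is handed in when it is done.

Besides the shell and the picture viewer there is one more tool, called after ">>>" by a JSON object that holds its "method" and its "body", one argument or row to a line. play_rows: Moves the arm, as the interface text tells. Its arguments: {"type":"object","properties":{"deltas":{"type":"array"}},"required":["deltas"]}

```bash
mkdir -p pics
cat > h.py <<'E'
from station import manip
import numpy as np, cv2
from scipy.spatial.transform import Rotation as R
def pix2plane(c,uv,z,T=None):
    T=np.array(c["cam_to_world"]) if T is None else T
    d=np.array([(uv[0]-c["cx"])/c["fx"],-(uv[1]-c["cy"])/c["fy"],-1.]); d=T[:3,:3]@d; o=T[:3,3]
    return o+d*(z-o[2])/d[2]
def proj(c,p,T=None):
    T=np.array(c["cam_to_world"]) if T is None else T
    q=np.linalg.inv(T)@np.r_[p,1]; return np.array([c["cx"]-c["fx"]*q[0]/q[2], c["cy"]+c["fy"]*q[1]/q[2]])
def toolT(s):
    T=np.eye(4);T[:3,:3]=R.from_quat(s["orientation"]).as_matrix();T[:3,3]=s["ee_pos"];return T
def wrist():
    s=manip.read_state();c=manip.camera("wrist");return c,toolT(s)@np.array(c["tool_from_camera"])
def save(c,n,crop=None,k=1):
    im=c["pixels"][:,:,::-1]
    if crop: x0,y0,x1,y1=crop; im=im[y0:y1,x0:x1]
    cv2.imwrite("pics/"+n,cv2.resize(im,None,fx=k,fy=k,interpolation=cv2.INTER_CUBIC))
E
python3 - <<'E'
from h import *
s=manip.read_state();print({k:np.round(v,3) for k,v in s.items()})
np.set_printoptions(precision=4,suppress=True)
for n in("scene","top"):
    c=manip.camera(n);save(c,n+"0.png");print(n,{k:v for k,v in c.items() if k!="pixels"})
    for l in["fixture","receiver_hole","strap_hole","strap_knob","parking_block","screw_grip","screw_seat","board_mid"]:
        try:
            for r in manip.search_frame(c,l)[:3]:print(l,np.round(r["centre"],3),round(r["conf"],2),proj(c,r["centre"]).round())
        except Exception as e:print(l,e)
E
```

```text
{'t': np.float64(0.0), 'joint_positions': array([ 1.51 ,  0.502, -0.427,  1.551,  0.221,  1.138, -0.21 ]), 'joint_velocities': array([ 0.   ,  0.001,  0.   ,  0.001,  0.002,  0.   , -0.001]), 'tau': array([-0.0000e+00, -5.6952e+01, -5.8160e+00, -2.8094e+01,  1.1000e-02,
        1.2000e-02, -0.0000e+00]), 'ee_pos': array([ 0.207, -0.616,  0.23 ]), 'orientation': array([-0.698, -0.115,  0.698, -0.113]), 'ft_force': array([-0.167,  0.097, -0.492]), 'torque': array([ 0.069, -0.002,  0.002]), 'width': np.float64(0.086)}
scene {'fx': 413.3544071169789, 'fy': 413.3544071169789, 'cx': 289.87110676401926, 'cy': 211.66768596251057, 'cam_to_world': array([[-0.8068,  0.4602, -0.3704,  0.1537],
       [-0.5907, -0.6216,  0.5144,  0.3269],
       [ 0.0065,  0.6338,  0.7734,  0.7216],
       [ 0.    ,  0.    ,  0.    ,  1.    ]]), 'shot': 1}
fixture [ 0.46  -0.216  0.009] 0.84 [320. 200.]
receiver_hole [ 0.457 -0.214  0.011] 0.91 [321. 201.]
strap_hole [ 0.529 -0.192  0.043] 0.85 [289. 183.]
strap_knob [ 0.525 -0.195  0.038] 0.95 [292. 184.]
parking_block [0.447 0.075 0.028] 0.68 [241. 291.]
screw_
[... 662 characters left out ...]
xture [ 0.461 -0.235  0.012] 0.78 [330. 211.]
fixture [ 0.454 -0.258  0.032] 0.68 [341. 213.]
receiver_hole [ 0.463 -0.236  0.011] 0.71 [330. 210.]
strap_hole [ 0.531 -0.198  0.036] 0.62 [315. 179.]
strap_knob [ 0.526 -0.194  0.04 ] 0.69 [314. 181.]
strap_knob [ 0.462 -0.235  0.008] 0.23 [330. 210.]
parking_block [0.452 0.072 0.027] 0.79 [196. 212.]
screw_grip [0.443 0.04  0.041] 0.76 [209. 216.]
screw_grip [ 0.426 -0.049  0.031] 0.7 [249. 224.]
screw_grip [ 0.355 -0.013  0.028] 0.48 [232. 255.]
screw_seat [0.442 0.041 0.038] 0.75 [209. 216.]
screw_seat [ 0.422 -0.048  0.026] 0.63 [249. 226.]
screw_seat [ 0.355 -0.015  0.024] 0.43 [233. 255.]
board_mid [ 0.457 -0.195  0.015] 0.78 [313. 212.]
```

Run:
```python
from h import *
c=manip.camera("top");save(c,"top1.png",(170,110,400,290),3.4)
```

```text
(no output)
```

View pics/top1.png

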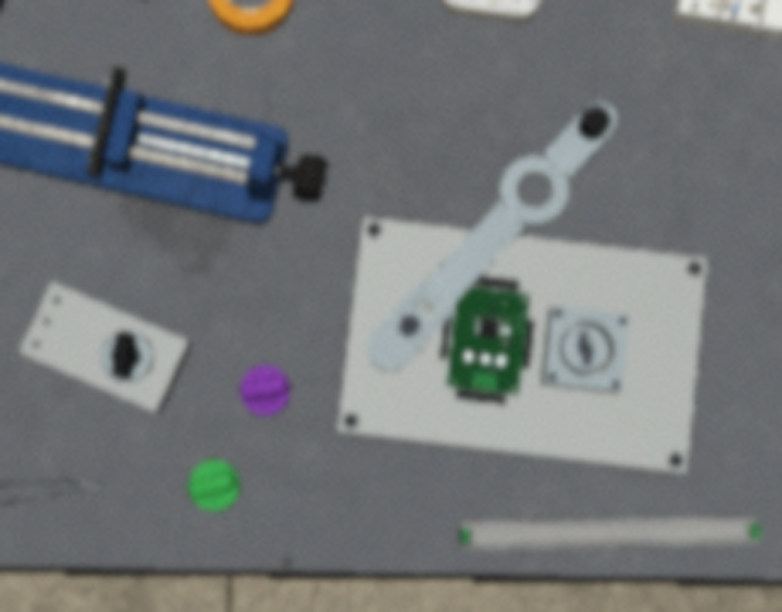

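View pics/scene0.png

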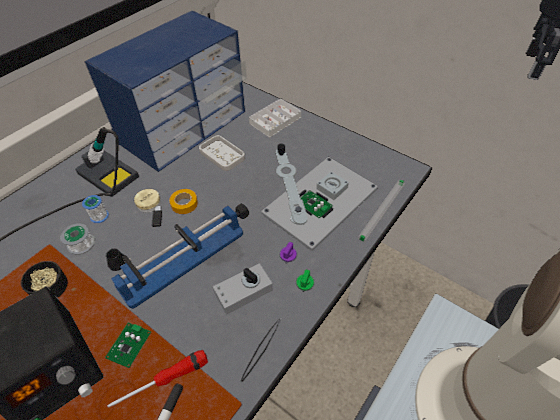

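The scene shows the strap swung out toward +x, with its knob at about (282,150) in the scene picture and (345,146) in the top picture. Three things could be taken for the thumbscrew:
- a black wing in the parking block, top picture (207,214)
- a purple look-alike, top picture (248,225)
- a green look-alike, top picture (233,253)

I choose the black one in the parking block. Next I'll get rough poses and bring the wrist camera closer.

```bash
cat >> h.py <<'E'
np.set_printoptions(precision=4,suppress=True)
def go(p,yaw=None):
    """shift (mm) & turn (deg) in tool axes to TCP p, tool down, jaw (y) axis at world yaw (deg, mod 180)"""
    s=manip.read_state();T=toolT(s);Rm=T[:3,:3]
    cur=np.degrees(np.arctan2(Rm[1,1],Rm[0,1]))
    y=cur if yaw is None else yaw+180*np.round((cur-yaw)/180)
    a=np.radians(y);X=np.array([0,0,-1.]);Y=np.array([np.cos(a),np.sin(a),0]);Rt=np.c_[X,Y,np.cross(X,Y)]
    print("go: d",(Rm.T@(np.array(p)-T[:3,3])*1000).round(1),"w",np.degrees(R.from_matrix(Rm.T@Rt).as_rotvec()).round(1),"curyaw",cur.round(1),"tgt",round(y,1),"ee",s["ee_pos"].round(4),"q7",s["joint_positions"][[4,6]].round(2),"t",round(float(s["t"]),2))
E
python3 - <<'E'
from h import *
c=manip.camera("top")
f=lambda x,y,z:pix2plane(c,(170+x/3.4,110+y/3.4),z)
P=np.array([f(*q,.012) for q in((365,216),(707,258),(687,470),(338,432))]);m=P.mean(0)
ey=P[[0,3]].mean(0)-P[[1,2]].mean(0);print("fix",m,np.linalg.norm(ey),"yaw",np.degrees(np.arctan2(-ey[0],ey[1])))
for n,q in dict(piv=(409,325,.042),hole=(535,188,.0385),knob=(594,121,.068),rec=(586,348,.032),screw=(125,355,.05)).items():print(n,f(*q))
T=np.array(manip.camera("wrist")["tool_from_camera"]);print(T)
go([.47,-.25,.25])
E
```

```text
fix [ 0.4606 -0.2221  0.012 ] 0.2375117952734504 yaw -5.565591577036652
piv [ 0.4684 -0.1418  0.042 ]
hole [ 0.5627 -0.2251  0.0385]
knob [ 0.6016 -0.2592  0.068 ]
rec [ 0.4563 -0.2607  0.032 ]
screw [0.4444 0.0436 0.05  ]
[[ 0.001   0.3271 -0.945  -0.1421]
 [ 1.     -0.0005  0.0008 -0.0006]
 [-0.0002 -0.945  -0.3271 -0.0836]
 [ 0.      0.      0.      1.    ]]
go: d [ -18.7 -263.5 -366. ] w [ 0. -0. -0.] curyaw -71.4 tgt -71.4 ee [ 0.2068 -0.6162  0.2313] q7 [ 0.22 -0.21] t 1.05
```

Run:
```python
from h import *
go([.48,-.245,.17])
```

```text
go: d [  61.3 -265.  -377.1] w [ 0. -0. -0.] curyaw -71.4 tgt -71.4 ee [ 0.2068 -0.6162  0.2313] q7 [ 0.22 -0.21] t 1.05
```

>>> {"method": "play_rows", "body": {
  "deltas": [0, -130, -190, 0, 0, 0, 1, 0, -265, -377, 0, 0, 0, 1, 0, -265, -377, 0, 0, 0, 1, 0, -265, -377, 0, 0, 0, 1, 0, -265, -377, 0, 0, 0, 1, 0, -265, -377, 0, 0, 0, 1, 0, -265, -377, 0, 0, 0, 1, 30, -265, -377, 0, 0, 0, 1, 61, -265, -377, 0, 0, 0, 1, 61, -265, -377, 0, 0, 0, 1]
}}

```text
t: 2.3
ee_pos: [0.4783, -0.244, 0.1684]
orientation: [-0.696, -0.115, 0.699, -0.113]
ft_force: [-0.2, -0.1, 0.2]
width: 0.0856
```

Run:
```python
from h import *
c,T=wrist();save(c,"w1.png",None,1.4);np.savez("w1.npz",T=T,k=[c["fx"],c["fy"],c["cx"],c["cy"]],px=c["pixels"]);print(c["fx"],c["cx"],c["cy"])
for n,p in dict(hole=[ 0.5627,-0.2251,0.0385],knob=[ 0.6016,-0.2592,.068],rec=[ 0.4563,-0.2607,.032],piv=[.4684,-.1418,.042]).items():print(n,proj(c,p,T)*1.4)
```

```text
305.80515838302966 281.0178059314009 211.30622290203044
hole [410.8259 142.6252]
knob [500.8472  88.3032]
rec [408.0059 313.3273]
piv [239.0791 246.8534]
```

View pics/w1.png

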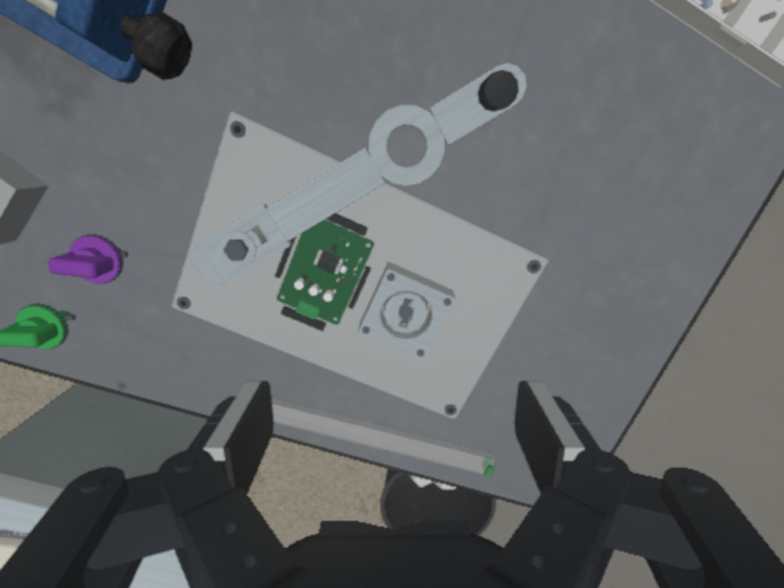

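The wrist view agrees with the predicted positions: knob (501,88), hole (407,146), pivot bolt (236,249), receiver (407,313), plate corners clear. I'll compute the poses from it.

Run:
```python
from h import *
d=np.load("w1.npz");T=d["T"];c=dict(zip(["fx","fy","cx","cy"],d["k"]))
f=lambda x,y,z:pix2plane(c,(x/1.4,y/1.4),z,T)[:2]
P=np.array([f(*q,.012) for q in((233,112),(548,261),(456,417),(173,305))])
L=np.array([[.075,.12],[.075,-.12],[-.075,-.12],[-.075,.12]])
H=np.linalg.svd((L-L.mean(0)).T@(P-P.mean(0)));Rm=(H[0]@H[2]).T;t=P.mean(0)
print("fix",t,np.degrees(np.arctan2(Rm[1,0],Rm[0,0])),P-(t+L@Rm.T))
piv=t+Rm@[0,.08];rec=t+Rm@[0,-.04];print("piv",piv,"rec",rec,"rec px",f(406.5,313,.032))
h=f(407,146,.0385);k=f(501,88,.068);print("hole",h,"knob",k,"d",np.linalg.norm(h-k),"piv-hole",np.linalg.norm(h-piv),np.linalg.norm(k-piv))
v=(k-piv);a=np.degrees(np.arctan2(v[1],v[0]));b=np.degrees(np.arctan2(*(rec-piv)[::-1]));print("strap ang",a,"target",b,"knob tgt",piv+Rm@[0,-.176])
# receiver crop
x=d["px"][180:268,240:340,::-1];cv2.imwrite("pics/rec.png",cv2.resize(x,None,fx=6,fy=6,interpolation=cv2.INTER_CUBIC))
go(list(k)+[.12],a+90);go(list(k)+[.044],a+90)
```

```text
fix [ 0.4595 -0.221 ] -5.90967303346054 [[-0.0023 -0.0021]
 [-0.0025  0.0025]
 [ 0.003   0.0015]
 [ 0.0018 -0.0019]]
piv [ 0.4677 -0.1414] rec [ 0.4554 -0.2607] rec px [ 0.4562 -0.2596]
hole [ 0.5602 -0.2236] knob [ 0.6018 -0.2592] d 0.05477669120207897 piv-hole 0.12368972328410903 0.1784603993171454
strap ang -41.32090412227238 target -95.90967303346055 knob tgt [ 0.4496 -0.3164]
go: d [  49.7   52.7 -111.5] w [59.9  0.1  0. ] curyaw -71.4 tgt -131.3 ee [ 0.4793 -0.2448  0.1699] q7 [ 0.28 -1.07] t 2.35
go: d [ 125.7   52.8 -111.6] w [59.9  0.1  0. ] curyaw -71.4 tgt -131.3 ee [ 0.4793 -0.2448  0.1699] q7 [ 0.28 -1.07] t 2.35
```

View pics/rec.png

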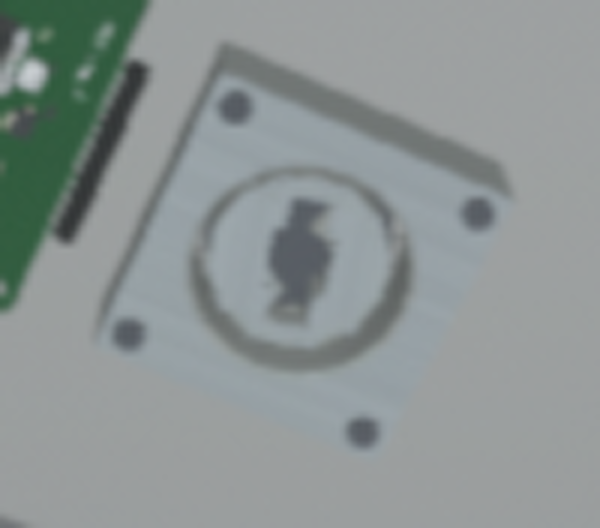

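Run:
```python
from h import *
k=[.6018,-.2592]
go(k+[.12],-41.3);go(k+[.044],-41.3)
```

```text
go: d [  49.7   52.7 -111.6] w [-30.1   0.    0.1] curyaw -71.4 tgt -41.3 ee [ 0.4793 -0.2448  0.1699] q7 [ 0.28 -1.07] t 2.35
go: d [ 125.7   52.8 -111.7] w [-30.1   0.    0.1] curyaw -71.4 tgt -41.3 ee [ 0.4793 -0.2448  0.1699] q7 [ 0.28 -1.07] t 2.35
```

>>> {"method": "play_rows", "body": {
  "deltas": [0, 26, -56, -10, 0, 0, 0.7, 0, 52.7, -111.6, -20, 0, 0, 0.7, 25, 52.7, -111.6, -30, 0, 0, 0.7, 60, 52.7, -111.6, -30, 0, 0, 0.7, 95, 52.7, -111.6, -30, 0, 0, 0.7, 115, 52.7, -111.6, -30, 0, 0, 0.7, 125.7, 52.7, -111.6, -30, 0, 0, 0.7, 125.7, 52.7, -111.6, -30, 0, 0, 0.7]
}}

```text
t: 3.35
ee_pos: [0.6019, -0.2594, 0.0443]
orientation: [-0.644, -0.291, 0.645, -0.29]
ft_force: [0.3, -0.4, 0.1]
width: 0.0599
```

>>> {"method": "play_rows", "body": {
  "deltas": [0, 0, 0, 0, 0, 0, 0, 0, 0, 0, 0, 0, 0, 0, 0, 0, 0, 0, 0, 0, 0, 0, 0, 0, 0, 0, 0, 0, 0, 0, 0, 0, 0, 0, 0]
}}

```text
t: 3.98
ee_pos: [0.6025, -0.2596, 0.045]
orientation: [-0.645, -0.291, 0.645, -0.29]
ft_force: [1.0, -0.8, 3.2]
width: 0.0167
```

```bash
cat >> h.py <<'E'
def path(pts):
    """pts: (x,y,z,dyaw deg) -> tool-frame rows"""
    T=toolT(manip.read_state());Rm=T[:3,:3]
    for x,y,z,dy in pts: print((Rm.T@(np.array([x,y,z])-T[:3,3])*1000).round(1), -dy)
E
python3 - <<'E'
from h import *
p=np.array([.4677,-.1414])
pts=[]
for i in range(1,9):
    f=i/8;a=np.radians(-41.2-54.7*f);r=.1793-.0033*f
    pts.append((*(p+r*np.array([np.cos(a),np.sin(a)])),.045,round(-54.7*f,1)))
path(pts)
E
```

```text
[-0.1 -1.6 21.1] 6.8
[-0.1 -5.7 42. ] 13.7
[ -0.  -12.2  62.3] 20.5
[ -0.  -21.1  81.5] 27.4
[ -0.  -32.2  99.5] 34.2
[ -0.  -45.3 116.1] 41.0
[ -0.  -60.3 130.9] 47.9
[ -0.  -76.9 143.8] 54.7
```

>>> {"method": "play_rows", "body": {
  "deltas": [0, -1.6, 21.1, 6.8, 0, 0, 0, 0, -5.7, 42, 13.7, 0, 0, 0, 0, -12.2, 62.3, 20.5, 0, 0, 0, 0, -21.1, 81.5, 27.4, 0, 0, 0, 0, -32.2, 99.5, 34.2, 0, 0, 0, 0, -45.3, 116.1, 41, 0, 0, 0, 0, -60.3, 130.9, 47.9, 0, 0, 0, 0, -76.9, 143.8, 54.7, 0, 0, 0, 0, -76.9, 143.8, 54.7, 0, 0, 0, 0, -76.9, 143.8, 54.7, 0, 0, 0]
}}

```text
t: 5.22
ee_pos: [0.4503, -0.3167, 0.0452]
orientation: [0.706, -0.037, -0.706, -0.037]
ft_force: [-1.2, -0.5, 2.1]
width: 0.0165
```

Run:
```python
from h import *
go([.4496,-.3164,.13])
for n in ("top",):
    c=manip.camera(n)
    r=manip.search_frame(c,"strap_hole")[:1];print(r)
```

```text
go: d [-84.8  -0.2   0.7] w [-0. -0.  0.] curyaw -96.0 tgt -96.0 ee [ 0.4503 -0.3167  0.0452] q7 [ 0.33 -1.39] t 5.22
[{'centre': [0.4577, -0.1951, 0.0354], 'conf': 0.76}]
```

>>> {"method": "play_rows", "body": {
  "deltas": [0, 0, 0, 0, 0, 0, 0.6, 0, 0, 0, 0, 0, 0, 0.6, 0, 0, 0, 0, 0, 0, 0.7, -20, 0, 0, 0, 0, 0, 0.8, -60, 0, 0, 0, 0, 0, 1, -80, -56, 0, 0, 0, 0, 1, -80, -56, 0, 0, 0, 0, 1, -80, -56, 0, 0, 0, 0, 1]
}}

```text
t: 6.32
ee_pos: [0.4567, -0.261, 0.1262]
orientation: [0.707, -0.037, -0.706, -0.037]
ft_force: [-0.4, -1.9, -0.6]
width: 0.0852
```

Run:
```python
from h import *
c,T=wrist();np.savez("w2.npz",T=T,k=[c["fx"],c["fy"],c["cx"],c["cy"]],px=c["pixels"])
u=proj(c,[.4555,-.2605,.0385],T);k=proj(c,[.45,-.3165,.068],T);print(u,k)
x0,y0=int(u[0]-65),int(u[1]-50);print("crop",x0,y0);save(c,"w2.png",(x0,y0,x0+130,y0+100),6)
```

```text
[280.9809 217.3042] [360.297  231.1687]
crop 215 167
```

View pics/w2.png

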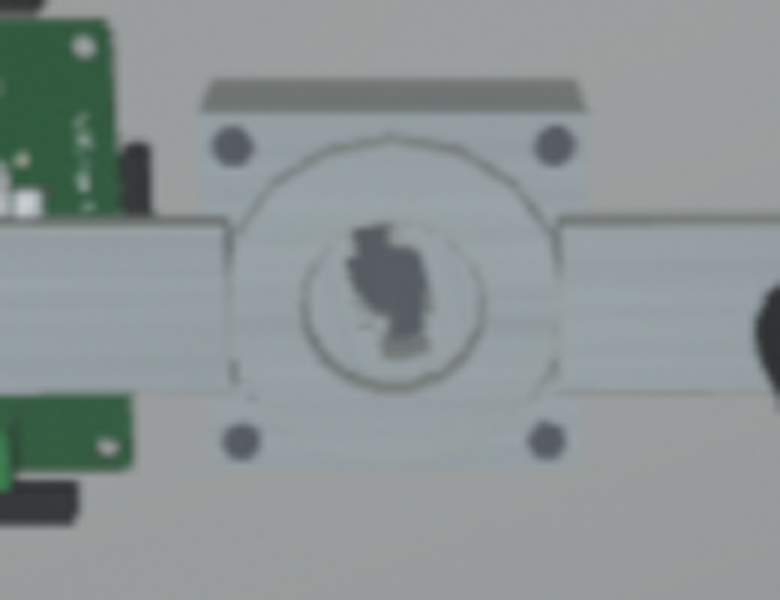

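The hole outline is centred at about (393,304) in the crop, with the receiver's corner bolts placed symmetrically around it. The slot runs from about (373,228) to (406,352).

Run:
```python
from h import *
d=np.load("w2.npz");T=d["T"];c=dict(zip(["fx","fy","cx","cy"],d["k"]))
f=lambda x,y,z:pix2plane(c,(215+x/6-.4,167+y/6-.4),z,T)[:2]
B=np.array([f(*q,.032) for q in((232,146),(554,146),(547,441),(241,441))]);print("rec",B.mean(0),np.linalg.norm(np.diff(B,axis=0),axis=1))
e=B[0]+B[3]-B[1]-B[2];print("fix yaw",np.degrees(np.arctan2(-e[0],e[1])))
print("hole",f(393,304,.0385),"dia",np.linalg.norm(f(301,304,.0385)-f(485,304,.0385)),np.linalg.norm(f(393,218,.0385)-f(393,391,.0385)))
a,b=f(373,228,.0285),f(406,354,.0285);v=a-b;print("slot",a,b,np.linalg.norm(v),"mid",(a+b)/2,"yaw",np.degrees(np.arctan2(v[1],v[0])), "opening mid",f(392,287,.0285))
g=np.load("w1.npz");c1=dict(zip(["fx","fy","cx","cy"],g["k"]));f1=lambda x,y:pix2plane(c1,(240+x/6-.4,180+y/6-.4),.0285,g["T"])[:2]
a,b=f1(310,200),f1(288,322);v=a-b;print("slot view1",np.linalg.norm(v),(a+b)/2,np.degrees(np.arctan2(v[1],v[0])))
go([.4444,.0436,.15]); go([.4444,.0436,.15],-25)
```

```text
rec [ 0.4542 -0.2597] [0.0429 0.043  0.0431]
fix yaw -5.973820385018458
hole [ 0.4556 -0.2598] dia 0.024562348578556416 0.02460781170102038
slot [ 0.4633 -0.2578] [ 0.4443 -0.2604] 0.01915428180000872 mid [ 0.4538 -0.2591] yaw 7.791655663488951 opening mid [ 0.4545 -0.2595]
slot view1 0.0218800341920033 [ 0.455  -0.2592] 9.60253422206964
go: d [ -24.5 -302.2   44. ] w [ 0. -0. -0.] curyaw -96.1 tgt -96.1 ee [ 0.4562 -0.2616  0.1256] q7 [ 0.25 -1.43] t 6.38
go: d [ -24.5 -302.2   44. ] w [-71.1  -0.   -0. ] curyaw -96.1 tgt -25.0 ee [ 0.4562 -0.2616  0.1256] q7 [ 0.25 -1.43] t 6.38
```

>>> {"method": "play_rows", "body": {
  "deltas": [-24, -30, 4, -10.5, 0, 0, 1, -24, -60, 8, -21, 0, 0, 1, -24, -100, 14, -31.5, 0, 0, 1, -24, -140, 20, -42, 0, 0, 1, -24, -180, 26, -52.5, 0, 0, 1, -24, -220, 32, -63, 0, 0, 1, -24, -260, 38, -73.5, 0, 0, 1, -24, -290, 42, -84, 0, 0, 1, -24, -302, 44, -94.5, 0, 0, 1, -24, -302, 44, -105, 0, 0, 1]
}}

```text
t: 7.62
ee_pos: [0.4444, 0.0438, 0.1494]
orientation: [0.458, 0.539, -0.458, 0.539]
ft_force: [-0.5, -0.5, -0.4]
width: 0.0854
```

>>> {"method": "play_rows", "body": {
  "deltas": [0, 0, 0, -10.5, 0, 0, 1, 0, 0, 0, -21, 0, 0, 1, 0, 0, 0, -31.5, 0, 0, 1, 0, 0, 0, -42, 0, 0, 1, 0, 0, 0, -52.5, 0, 0, 1, 0, 0, 0, -63, 0, 0, 1, 0, 0, 0, -73, 0, 0, 1, 0, 0, 0, -73, 0, 0, 1]
}}

```text
t: 8.62
ee_pos: [0.4444, 0.0429, 0.1489]
orientation: [0.049, 0.706, -0.048, 0.705]
ft_force: [-0.3, 0.4, -0.2]
width: 0.0855
```

Run:
```python
from h import *
c,T=wrist();np.savez("w3.npz",T=T,k=[c["fx"],c["fy"],c["cx"],c["cy"]],px=c["pixels"])
u=proj(c,[.4444,.0436,.045],T);x0,y0=int(u[0]-80),int(u[1]-60);print(u,"crop",x0,y0);save(c,"w3.png",(x0,y0,x0+160,y0+120),5)
for l in("screw_grip","parking_block"):
    for r in manip.search_frame(c,l)[:2]:print(l,np.round(r["centre"],4),r["conf"])
go([.4444,.0436,.15])
```

```text
[281.25   211.8067] crop 201 151
screw_grip [0.4396 0.0489 0.0323] 0.83
screw_grip [ 0.4194 -0.0411  0.0353] 0.82
parking_block [0.4476 0.0769 0.0275] 0.58
go: d [-0.8  0.3 -0.1] w [-0. -0.  0.] curyaw 82.1 tgt 82.1 ee [0.4445 0.0432 0.1492] q7 [0.66 0.67] t 8.78
```

View pics/w3.png

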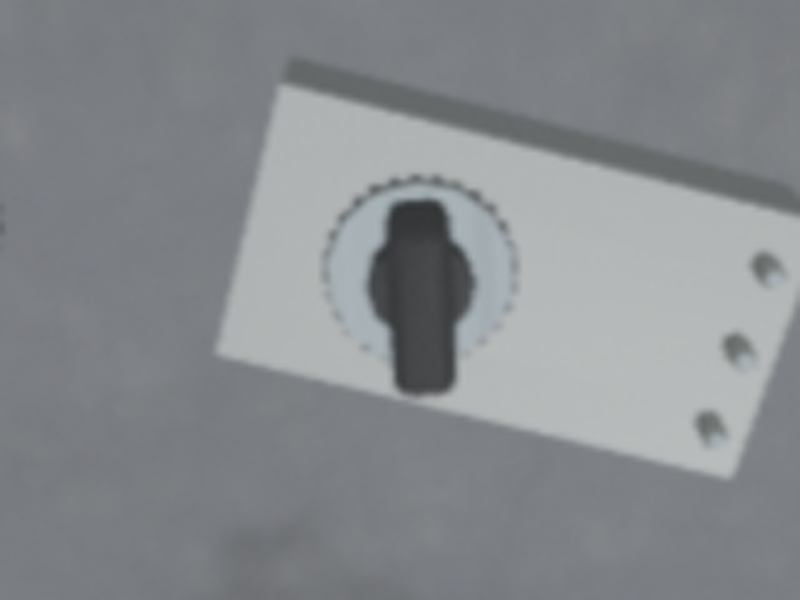

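The black screw is in the block hole. The flange circle is centred at about (420,272) in the crop, and the near end of the wing's top is at about (426,390), so this is the right one.

Run:
```python
from h import *
d=np.load("w3.npz");T=d["T"];c=dict(zip(["fx","fy","cx","cy"],d["k"]))
f=lambda x,y,z:pix2plane(c,(201+x/5-.4,151+y/5-.4),z,T)[:2]
C=f(420,272,.034);E=f(426,391,.056);v=C-E;print("flange",C,"dia",np.linalg.norm(f(322,272,.034)-f(518,272,.034)),"end",E,np.linalg.norm(v),"wing yaw",np.degrees(np.arctan2(v[1],v[0])))
w=np.degrees(np.arctan2(v[1],v[0]))
S=.5*C+.5*(E+.015*v/np.linalg.norm(v));print(S)
go([*S,.08],w+90);go([*S,.037],w+90)
```

```text
flange [0.4423 0.0469] dia 0.034599226921468086 end [0.4559 0.0458] 0.013699001726750095 wing yaw 175.34045733559014
[0.4416 0.047 ]
go: d [69.2  3.3 -3.3] w [-3.3 -0.   0. ] curyaw 82.1 tgt 85.3 ee [0.4445 0.0432 0.1492] q7 [0.66 0.67] t 8.78
go: d [112.2   3.3  -3.3] w [-3.3 -0.   0. ] curyaw 82.1 tgt 85.3 ee [0.4445 0.0432 0.1492] q7 [0.66 0.67] t 8.78
```

>>> {"method": "play_rows", "body": {
  "deltas": [30, 3.3, -3, -3.3, 0, 0, 0.6, 70, 3.3, -3, -3.3, 0, 0, 0.6, 100, 3.3, -3, -3.3, 0, 0, 0.5, 112, 3.3, -3, -3.3, 0, 0, 0.5, 112, 3.3, -3, -3.3, 0, 0, 0.5, 112, 3.3, -3, -3.3, 0, 0, 0, 112, 3.3, -3, -3.3, 0, 0, 0, 112, 3.3, -3, -3.3, 0, 0, 0, 112, 3.3, -3, -3.3, 0, 0, 0, 112, 3.3, -3, -3.3, 0, 0, 0]
}}

```text
t: 10.02
ee_pos: [0.4428, 0.0469, 0.0383]
orientation: [0.029, 0.706, -0.029, 0.707]
ft_force: [-1.8, -0.0, 6.0]
width: 0.0096
```

Run:
```python
from h import *
s=manip.read_state();go([.4416,.047,.12]);print(s["width"],s["ft_force"],s["torque"])
```

```text
go: d [-81.7  -0.1  -1. ] w [0.  0.1 0. ] curyaw 85.3 tgt 85.3 ee [0.4428 0.0469 0.0383] q7 [0.91 0.53] t 10.03
0.00955312437972702 [-1.7716 -0.02    6.045 ] [-0.0414  0.2255  0.0103]
```

>>> {"method": "play_rows", "body": {
  "deltas": [-10, 0, 0, 0, 0, 0, 0, -25, 0, 0, 0, 0, 0, 0, -50, 0, 0, 0, 0, 0, 0, -80, 0, 0, 0, 0, 0, 0, -80, 0, 0, 0, 0, 0, 0, -80, 0, 0, 0, 0, 0, 0]
}}

```text
t: 10.78
ee_pos: [0.4424, 0.0464, 0.1183]
orientation: [0.029, 0.706, -0.029, 0.707]
ft_force: [-0.1, 0.2, -1.6]
width: 0.0098
```

Run:
```python
from h import *
s=manip.read_state();print(s["width"],s["ft_force"],s["torque"])
c,T=wrist();u=proj(c,s["ee_pos"],T);print(u);x0,y0=int(u[0]-70),int(u[1]-65);x0=max(x0,0);y1=min(420,y0+110);save(c,"w4.png",(x0,y0,x0+140,y1),5);print(x0,y0);np.savez("w4.npz",T=T,k=[c["fx"],c["fy"],c["cx"],c["cy"]],px=c["pixels"])
go([.4545,-.2597,.12],99)
```

```text
0.009768126582566736 [-0.133   0.1959 -1.5825] [ 0.0102 -0.0001  0.0063]
[280.2662 275.8053]
210 210
go: d [  -1.8 -304.1   37.3] w [-13.7   0.    0.1] curyaw 85.3 tgt 99.0 ee [0.4421 0.0465 0.1179] q7 [0.72 0.67] t 10.82
```

View pics/w4.png

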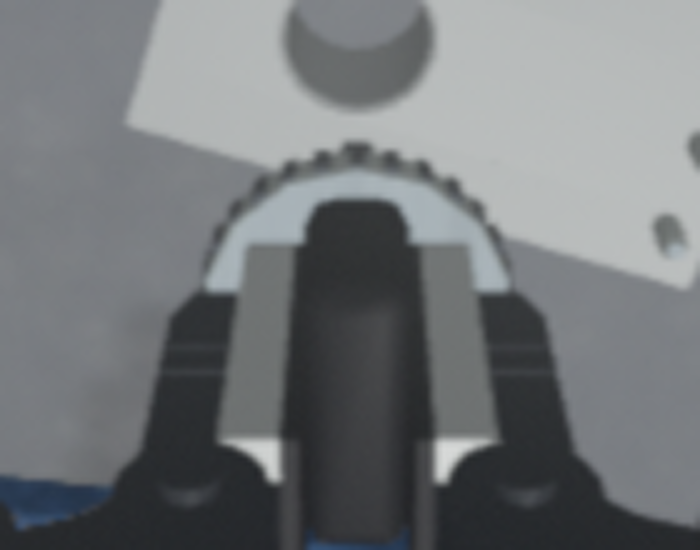

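Run:
```python
from h import *
d=np.load("w4.npz");c=dict(zip(["fx","fy","cx","cy"],d["k"]));from station import manip as m
Tc=np.array(m.camera("wrist")["tool_from_camera"])
for D in (.003,.0043,.006):
  for off in(-.001,0,.001):
    print(D,off,[ (((proj(c,[D,q[0],q[1]+off],Tc))-210+.4)*5).round(0) for q in((0,-.017),(.017,0),(-.017,0),(0,.017),(.0147,-.0085))])
```

```text
0.003 -0.001 [array([353., 164.]), array([511., 308.]), array([195., 308.]), array([353., 443.]), array([492., 237.])]
0.003 0 [array([353., 173.]), array([511., 316.]), array([196., 316.]), array([353., 451.]), array([492., 246.])]
0.003 0.001 [array([353., 182.]), array([511., 325.]), array([196., 325.]), array([353., 458.]), array([492., 254.])]
0.0043 -0.001 [array([353., 159.]), array([510., 302.]), array([197., 302.]), array([353., 436.]), array([491., 232.])]
0.0043 0 [array([353., 168.]), array([510., 310.]), array([197., 310.]), array([353., 444.]), array([491., 240.])]
0.0043 0.001 [array([353., 176.]), array([510., 318.]), array([197., 318.]), array([353., 451.]), array([491., 249.])]
0.006 -0.001 [array([353., 152.]), array([509., 294.]), array([198., 294.]), array([353., 427.]), array([490., 224.])]
0.006 0 [array([353., 161.]), array([508., 302.]), array([198., 302.]), array([354., 435.]), array([490., 233.])]
0.006 0.001 [array([353., 169.]), array([508., 310.]), array([199., 310.]), array([354., 442.]), array([489., 241.])]
```

>>> {"method": "play_rows", "body": {
  "deltas": [-2, -30, 4, 0, 0, 0, 0, -2, -80, 10, -3, 0, 0, 0, -2, -130, 16, -7, 0, 0, 0, -2, -180, 22, -10, 0, 0, 0, -2, -230, 28, -13.7, 0, 0, 0, -2, -270, 33, -13.7, 0, 0, 0, -2, -295, 36, -13.7, 0, 0, 0, -2, -304, 37.3, -13.7, 0, 0, 0, -2, -304, 37.3, -13.7, 0, 0, 0, -2, -304, 37.3, -13.7, 0, 0, 0]
}}

```text
t: 12.12
ee_pos: [0.4545, -0.2576, 0.1199]
orientation: [-0.057, 0.705, 0.057, 0.705]
ft_force: [0.1, 0.3, -1.4]
width: 0.0095
```

Run:
```python
from h import *
s=manip.read_state();print(s["width"],s["ft_force"],s["torque"])
go([.4548,-.2595,.075],99);go([.4548,-.2595,.057],99)
```

```text
0.009481186613314284 [ 0.0577  0.2835 -1.448 ] [-0.0009  0.002   0.0732]
go: d [44.9 -1.9  0. ] w [ 0.2 -0.   0. ] curyaw 99.2 tgt 99.0 ee [ 0.4545 -0.2576  0.1199] q7 [0.84 1.49] t 12.12
go: d [62.9 -1.9  0. ] w [ 0.2 -0.   0. ] curyaw 99.2 tgt 99.0 ee [ 0.4545 -0.2576  0.1199] q7 [0.84 1.49] t 12.12
```

>>> {"method": "play_rows", "body": {
  "deltas": [20, -1.9, 0, 0, 0, 0, 0, 40, -1.9, 0, 0, 0, 0, 0, 50, -1.9, 0, 0, 0, 0, 0, 56, -1.9, 0, 0, 0, 0, 0, 57, -1.9, 0, 0, 0, 0, 0, 57, -1.9, 0, 0, 0, 0, 0]
}}

```text
t: 12.88
ee_pos: [0.4551, -0.2596, 0.0632]
orientation: [-0.057, 0.705, 0.056, 0.705]
ft_force: [-0.6, -0.5, -1.5]
width: 0.0096
```

Run:
```python
from h import *
s=manip.read_state();print(s["width"],s["ft_force"],s["torque"])
c,T=wrist();np.savez("w5.npz",T=T,k=[c["fx"],c["fy"],c["cx"],c["cy"]],px=c["pixels"])
save(c,"w5.png",(200,160,360,280),5);print((proj(c,[.4556,-.2598,.0385],T)-[200,160])*5)
go([.4548,-.2595,.057],99)
```

```text
0.009597471386734505 [-0.5563 -0.5462 -1.5461] [0.0543 0.0292 0.0432]
[397.2944 474.3243]
go: d [ 6.3  0.2 -0.3] w [0.2 0.  0. ] curyaw 99.2 tgt 99.0 ee [ 0.4552 -0.2596  0.0633] q7 [0.94 1.43] t 12.93
```

View pics/w5.png

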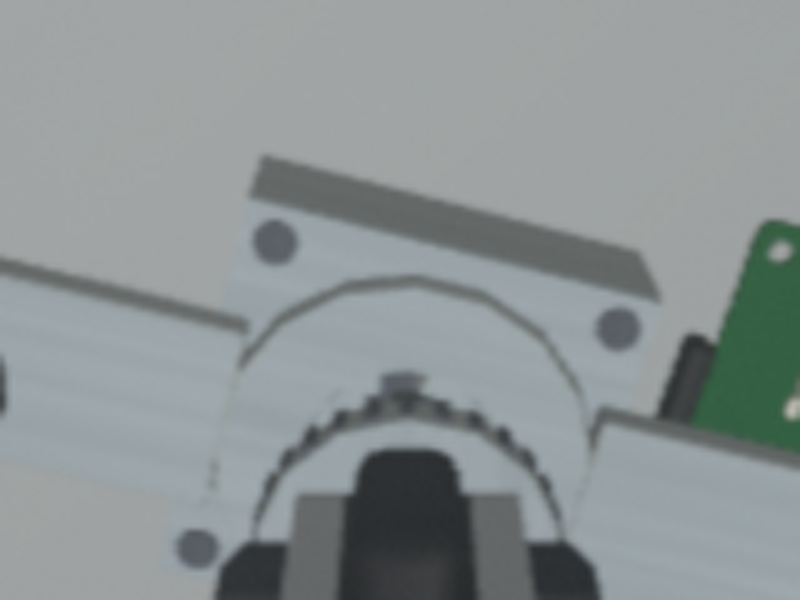

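The slot end shows at (403,380) in the crop, square with the wing and centred on it, so the yaw is right. I'll lower it gently.

>>> {"method": "play_rows", "body": {
  "deltas": [3, 0.2, -0.3, 0, 0, 0, 0, 6, 0.2, -0.3, 0, 0, 0, 0, 7, 0.2, -0.3, 0, 0, 0, 0, 7.5, 0.2, -0.3, 0, 0, 0, 0, 8, 0.2, -0.3, 0, 0, 0, 0, 8, 0.2, -0.3, 0, 0, 0, 0]
}}

```text
t: 13.68
ee_pos: [0.4549, -0.2595, 0.0553]
orientation: [-0.057, 0.705, 0.056, 0.705]
ft_force: [-0.3, 0.2, -1.4]
width: 0.0094
```

>>> {"method": "play_rows", "body": {
  "deltas": [0.7, 0, 0, 0, 0, 0, 0, 1.4, 0, 0, 0, 0, 0, 0, 1.8, 0, 0, 0, 0, 0, 0, 1.8, 0, 0, 0, 0, 0, 0]
}}

```text
t: 14.18
ee_pos: [0.455, -0.2597, 0.0536]
orientation: [-0.057, 0.705, 0.056, 0.705]
ft_force: [0.4, -0.4, -0.9]
width: 0.0098
```

>>> {"method": "play_rows", "body": {
  "deltas": [0.7, 0, 0, 0, 0, 0, 0, 1.4, 0, 0, 0, 0, 0, 0, 2, 0, 0, 0, 0, 0, 0, 2, 0, 0, 0, 0, 0, 0]
}}

```text
t: 14.68
ee_pos: [0.4551, -0.2597, 0.0515]
orientation: [-0.057, 0.704, 0.056, 0.705]
ft_force: [0.7, -0.6, -0.3]
width: 0.0096
```

>>> {"method": "play_rows", "body": {
  "deltas": [0.7, 0, 0, 0, 0, 0, 0, 1.4, 0, 0, 0, 0, 0, 0, 2, 0, 0, 0, 0, 0, 0, 2, 0, 0, 0, 0, 0, 0]
}}

```text
t: 15.18
ee_pos: [0.4547, -0.2595, 0.0492]
orientation: [-0.057, 0.705, 0.056, 0.705]
ft_force: [0.1, -0.2, -1.8]
width: 0.0098
```

>>> {"method": "play_rows", "body": {
  "deltas": [0.5, 0, 0, 0, 0, 0, 0, 1, 0, 0, 0, 0, 0, 0, 1.3, 0, 0, 0, 0, 0, 0, 1.3, 0, 0, 0, 0, 0, 0]
}}

```text
t: 15.68
ee_pos: [0.4547, -0.2595, 0.0481]
orientation: [-0.057, 0.705, 0.056, 0.705]
ft_force: [-1.2, 0.3, 2.0]
width: 0.0097
```

Contact came at the seated height (+3.5 N), so it is home. Now I turn it clockwise, which is + about tool x.

>>> {"method": "play_rows", "body": {
  "deltas": [0.5, 0, 0, 5, 0, 0, 0, 0.5, 0, 0, 10, 0, 0, 0, 0.5, 0, 0, 16, 0, 0, 0, 0.5, 0, 0, 22, 0, 0, 0, 0.5, 0, 0, 28, 0, 0, 0, 0.5, 0, 0, 34, 0, 0, 0, 0.5, 0, 0, 40, 0, 0, 0, 0.5, 0, 0, 40, 0, 0, 0]
}}

```text
t: 16.68
ee_pos: [0.455, -0.2594, 0.0478]
orientation: [0.187, 0.681, -0.188, 0.682]
ft_force: [0.1, 0.3, 1.5]
width: 0.0096
```

Run:
```python
from h import *
s=manip.read_state();print(s["width"],s["ft_force"],s["torque"]);go([.4548,-.2595,.048],1)
```

```text
0.009600957045957969 [0.1282 0.2885 1.5134] [ 0.0842  0.0332 -0.004 ]
go: d [-0.2 -0.2 -0.1] w [58.2  0.1 -0. ] curyaw 59.2 tgt 1.0 ee [ 0.455  -0.2594  0.0478] q7 [0.85 0.8 ] t 16.68
```

Turned 40° freely. Continuing.

>>> {"method": "play_rows", "body": {
  "deltas": [0, 0, 0, 6, 0, 0, 0, 0, 0, 0, 12, 0, 0, 0, 0, 0, 0, 18, 0, 0, 0, 0, 0, 0, 24, 0, 0, 0, 0, 0, 0, 30, 0, 0, 0, 0, 0, 0, 36, 0, 0, 0, 0, 0, 0, 42, 0, 0, 0, 0, 0, 0, 46, 0, 0, 0, 0, 0, 0, 50, 0, 0, 0, 0, 0, 0, 50, 0, 0, 0]
}}

```text
t: 17.92
ee_pos: [0.4555, -0.2593, 0.0477]
orientation: [0.458, 0.539, -0.457, 0.54]
ft_force: [2.1, 0.2, -0.4]
width: 0.0094
```

Run:
```python
from h import *
s=manip.read_state();print(s["width"],s["ft_force"],s["torque"]);go([.4548,-.2595,.048],1)
```

```text
0.009382017888699981 [ 2.1155  0.2177 -0.3554] [ 0.0688 -0.344   0.0212]
go: d [-0.3 -0.7  0.1] w [ 8.4  0.  -0.1] curyaw 9.4 tgt 1.0 ee [ 0.4555 -0.2593  0.0477] q7 [0.7  0.04] t 17.93
```

>>> {"method": "play_rows", "body": {
  "deltas": [0, 0, 0, 3, 0, 0, 0, 0, 0, 0, 6, 0, 0, 0, 0, 0, 0, 9, 0, 0, 0, 0, 0, 0, 11, 0, 0, 0, 0, 0, 0, 11, 0, 0, 0]
}}

```text
t: 18.55
ee_pos: [0.4558, -0.2592, 0.0478]
orientation: [0.507, 0.493, -0.506, 0.494]
ft_force: [1.0, -0.1, -1.6]
width: 0.0097
```

Run:
```python
from h import *
s=manip.read_state();print(s["width"],s["ft_force"],s["torque"]);go([.4548,-.2595,.048],1)
```

```text
0.009686288628127138 [ 1.0047 -0.1382 -1.5598] [-0.0614 -0.3721  0.1215]
go: d [-0.2 -1.   0.3] w [-2.5  0.  -0.1] curyaw -1.5 tgt 1.0 ee [ 0.4558 -0.2592  0.0478] q7 [ 0.66 -0.12] t 18.55
```

>>> {"method": "play_rows", "body": {
  "deltas": [0, 0, 0, 2, 0, 0, 0, 0, 0, 0, 4, 0, 0, 0, 0, 0, 0, 6, 0, 0, 0, 0, 0, 0, 8, 0, 0, 0, 0, 0, 0, 8, 0, 0, 0]
}}

```text
t: 19.18
ee_pos: [0.4559, -0.2592, 0.0478]
orientation: [0.54, 0.456, -0.539, 0.458]
ft_force: [0.4, -0.8, -3.3]
width: 0.0094
```

Run:
```python
from h import *
s=manip.read_state();print(s["width"],s["ft_force"],s["torque"]);go([.4548,-.2595,.048],1)
```

```text
0.009421463110980263 [ 0.4131 -0.7535 -3.2835] [-0.1315 -0.3865  0.415 ]
go: d [-0.2 -1.1  0.4] w [-10.5   0.   -0.1] curyaw -9.5 tgt 1.0 ee [ 0.4559 -0.2592  0.0478] q7 [ 0.63 -0.24] t 19.18
```

The stop is felt, with 0.4 N m of torque. Next I release it, lift off and check.

>>> {"method": "play_rows", "body": {
  "deltas": [0, 0, 0, 8, 0, 0, 0, 0, 0, 0, 0, 0, 0, 0.4, 0, 0, 0, 0, 0, 0, 0.5, 0, 0, 0, 0, 0, 0, 0.5, -20, 0, 0, 0, 0, 0, 0.5, -60, 0, 0, 0, 0, 0, 0.7, -100, 0, 0, 0, 0, 0, 1, -100, 0, 0, 0, 0, 0, 1]
}}

```text
t: 20.18
ee_pos: [0.4583, -0.26, 0.1521]
orientation: [0.541, 0.453, -0.539, 0.46]
ft_force: [-0.9, 0.2, -0.3]
width: 0.0853
```

Run:
```python
from h import *
c,T=wrist();np.savez("w6.npz",T=T,k=[c["fx"],c["fy"],c["cx"],c["cy"]],px=c["pixels"])
u=proj(c,[.4545,-.2597,.045],T);x0,y0=int(u[0]-80),int(u[1]-60);print(u,"crop",x0,y0);save(c,"w6.png",(x0,y0,x0+160,y0+120),5)
s=manip.read_state();print(s["ee_pos"],s["ft_force"])
```

```text
[276.7982 209.5746] crop 196 149
[ 0.4569 -0.2599  0.1503] [-0.7055 -0.19   -0.2206]
```

View pics/w6.png

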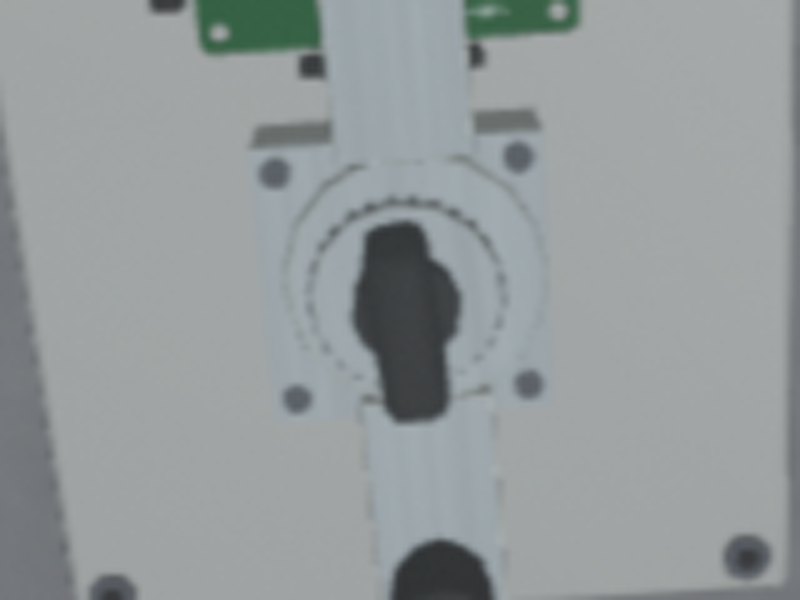

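Run:
```python
from h import *
d=np.load("w6.npz");T=d["T"];c=dict(zip(["fx","fy","cx","cy"],d["k"]))
f=lambda x,y,z:pix2plane(c,(196+x/5-.4,149+y/5-.4),z,T)[:2]
B=np.array([f(*q,.032) for q in((274,173),(518,157),(529,384),(297,399))]);print("rec",B.mean(0))
for z in(.0445,.052):print("flange",z,f(406,298,z),"dia",np.linalg.norm(f(307,298,z)-f(507,298,z)))
print("hole ring",f(415.5,285,.0385))
e=f(418,418,.0665);C=f(406,298,.0445);v=e-C;print("wing",np.degrees(np.arctan2(v[1],v[0])),np.linalg.norm(v))
for n in("top","scene"):
    k=manip.camera(n);print([ (np.round(r["centre"],4),r["conf"]) for r in manip.search_frame(k,"screw_seat")[:3]],[ (np.round(r["centre"],4)) for r in manip.search_frame(k,"board_mid")[:1]])
```

```text
rec [ 0.4542 -0.2596]
flange 0.0445 [ 0.4547 -0.2586] dia 0.03442709422205566
flange 0.052 [ 0.4552 -0.2561] dia 0.033391860686929925
hole ring [ 0.4564 -0.2585]
wing -90.84419468963513 0.013166216846119889
[(array([ 0.421 , -0.049 ,  0.0243]), 0.58), (array([ 0.4531, -0.2562,  0.0391]), 0.55), (array([ 0.3564, -0.0166,  0.0258]), 0.52)] []
[(array([ 0.3574, -0.0032,  0.0324]), 0.78), (array([ 0.4537, -0.2494,  0.0447]), 0.7), (array([ 0.4151, -0.0365,  0.0297]), 0.48)] [array([ 0.4444, -0.1961,  0.0167])]
```

The image shows the flange centred on the receiver to within about 1 mm and the wing turned about 100° from the slot. A gentle regrip and tug will confirm the lock.

Run:
```python
from h import *
go([.4553,-.2590,.049],-1)
```

```text
go: d [98.   0.2  0.2] w [-8.5 -0.  -0.1] curyaw -9.5 tgt -1.0 ee [ 0.455  -0.2588  0.147 ] q7 [ 0.48 -0.11] t 20.52
```

>>> {"method": "play_rows", "body": {
  "deltas": [30, 0, 0, -8.5, 0, 0, 0.6, 70, 0, 0, -8.5, 0, 0, 0.5, 92, 0, 0, -8.5, 0, 0, 0.5, 98, 0, 0, -8.5, 0, 0, 0.5, 98, 0, 0, -8.5, 0, 0, 0.5, 98, 0, 0, -8.5, 0, 0, 0, 98, 0, 0, -8.5, 0, 0, 0, 98, 0, 0, -8.5, 0, 0, 0, 98, 0, 0, -8.5, 0, 0, 0]
}}

```text
t: 21.65
ee_pos: [0.4557, -0.2593, 0.0497]
orientation: [0.505, 0.495, -0.504, 0.496]
ft_force: [-0.4, -1.6, 5.4]
width: 0.0094
```

>>> {"method": "play_rows", "body": {
  "deltas": [0, 0, 0, 2, 0, 0, 0, 0, 0, 0, 4, 0, 0, 0, 0, 0, 0, 4, 0, 0, 0]
}}

```text
t: 22.02
ee_pos: [0.4558, -0.2593, 0.0498]
orientation: [0.522, 0.477, -0.521, 0.478]
ft_force: [-0.9, -0.4, 3.9]
width: 0.0091
```

Run:
```python
from h import *
s=manip.read_state();print(s["width"],s["ft_force"],s["torque"]);go([.4548,-.2595,.048],1)
```

```text
0.00908427553722445 [-0.8908 -0.4001  3.8755] [0.0029 0.1326 0.2354]
go: d [ 1.8 -1.   0.2] w [-6.   0.1 -0.1] curyaw -5.0 tgt 1.0 ee [ 0.4558 -0.2593  0.0498] q7 [ 0.64 -0.17] t 22.02
```

>>> {"method": "play_rows", "body": {
  "deltas": [-0.7, 0, 0, 4, 0, 0, 0, -1.4, 0, 0, 4, 0, 0, 0, -1.4, 0, 0, 4, 0, 0, 0]
}}

```text
t: 22.4
ee_pos: [0.4557, -0.2591, 0.0508]
orientation: [0.538, 0.459, -0.537, 0.46]
ft_force: [2.1, -0.7, -3.7]
width: 0.0092
```

>>> {"method": "play_rows", "body": {
  "deltas": [1, 0, 0, 0, 0, 0, 0, 1, 0, 0, 0, 0, 0, 0.4, 1, 0, 0, 0, 0, 0, 0.5, 1, 0, 0, 0, 0, 0, 0.5, -30, 0, 0, 0, 0, 0, 0.5, -80, 0, 0, 0, 0, 0, 0.8, -110, 0, 0, 0, 0, 0, 1, -110, 0, 0, 0, 0, 0, 1, -110, 0, 0, 0, 0, 0, 1]
}}

```text
t: 23.52
ee_pos: [0.4548, -0.2591, 0.1602]
orientation: [0.538, 0.459, -0.537, 0.46]
ft_force: [-0.5, -0.3, -0.5]
width: 0.0854
```

Run:
```python
from h import *
g=np.load("w6.npz");c,T=wrist();k=dict(zip(["fx","fy","cx","cy"],g["k"]))
# compare: project a 0.04-scaled patch by homography at z=.0445 for final vs w6
P=[[.42,-.30],[.50,-.30],[.50,-.22],[.42,-.22]]
im=[]
for cc,TT,px in((k,g["T"],g["px"]),(c,T,c["pixels"])):
    H=cv2.getPerspectiveTransform(np.float32([proj(cc,[*p,.0445],TT) for p in P]),np.float32([[0,0],[380,0],[380,380],[0,380]]))
    im.append(cv2.warpPerspective(px,H,(380,380)))
cv2.imwrite("pics/cmp.png",np.hstack(im)[:,:,::-1])
s=manip.read_state();print(s["ee_pos"],s["ft_force"],s["t"])
```

```text
[ 0.4546 -0.2589  0.1598] [-0.1507  0.343   0.1949] 23.575
```

View pics/cmp.png

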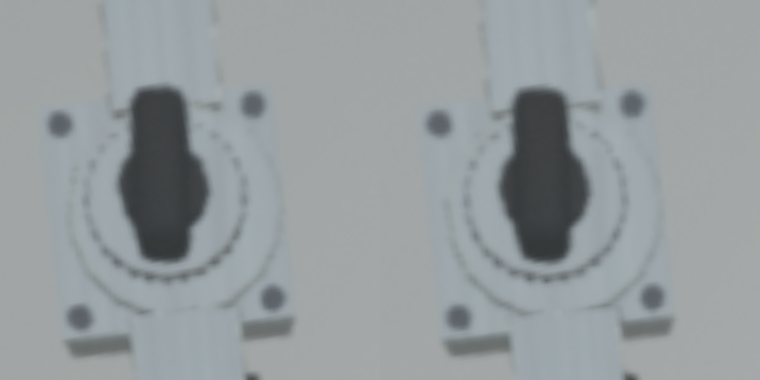

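The wing sits at the same angle before and after the second turn, so it is hard on its stop. The screw is centred and the gripper is clear, so I'm handing in.

```bash
python3 -c "
from station import manip
print(manip.finish_job())"
```

```text
the job is handed in; nothing more can be done
None
```

The job is handed in at about 23.6 s of the 72 s. No verdict is reported, so the results below are from my own checks.

**What I did:** I gripped the knob and swung the strap over the board. I then took the black screw from the parking block, lined its pin up with the slot seen through the strap hole, and lowered it. It slid in with no noticeable force and was seated at the expected height with about 3.5 N. I turned it clockwise to its stop, with torque rising to 0.4 N m.

**Last checks:**
- **Strap:** before the screw went in, the strap hole measured 1.4 mm from the receiver axis. A rougher reading at the end gave about 2.5 mm, against the 6 mm allowed.
- **Screw position:** the flange is about 1 mm from the receiver axis and the right size in the picture for sitting on the strap.
- **Lock:** the wing stands about 100° from the slot angle I estimated, a little over the stated 90–98°, which I put down to measuring error. On a second grip the torque rose at once, the wing did not move, and the screw resisted a light upward tug.
- **Robot:** the gripper is open and about 10 cm clear, with no contact force.

**Not confirmed:** I could not measure the receptacle's height or the screw's tilt, only infer the lock from these signs. In the last network check the top camera did not report the board and the scene camera put it 12–16 mm from earlier readings in x, though the strap now covers part of it. The last wrist view that shows the board has its near edge still at the nest stops; nothing touched it.

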